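Pin the blue length stop on the index rail

TASK

The blue stop has been moved to its new place on the rail and its hole is lined up again with the one in the rail below. Pull the red-knobbed pin straight up out of the parking block, against its detent, and push it down through the blue stop's hole until it clicks fully home with its collar flat on the stop. Leave the black-knobbed pin locked in the yellow stop.

Things in the scene. Friction and masses are not known exactly. Their poses are not given: they have to be found in the camera images.
- red_pin: Pin to move, 80 g, upright in the grey block, z up. Origin on its axis at the underside of its steel collar (32 mm wide, 5 thick). Red round knob, 28 mm wide, from 8 to 44 mm above the origin. Steel shank 16 mm wide, 51 long below it, tapered tip, groove near the tip for sprung balls in the hole: pulling out takes 8 to 20 N; going in it is free to 12 mm short of home, then needs 5 to 15 N.
- black_pin: A pin of the same shape and size with a black knob, locked in the yellow stop's hole. Leave it there; its knob tops out 102 mm above the bench, so carry the red pin over it or round it. Origin at the underside of its collar.
- blue_stop_hole (a point): Centre of the mouth of the hole in the flat top of the fixed blue stop (76 x 56 mm), 55 mm above the bench; the origin of a pin that is home lies here. Hole 19 mm wide, its steel mouth a cone 28 mm wide and 6 deep, through stop and rail. The stop sits on a 0.25 m aluminium rail; the yellow stop is 130 mm away along it, with a bare rail hole between them.
- parking_block: Grey fixed block 66 x 66 mm, 55 mm high, origin under its centre on the bench. The red pin starts fully home in the single upright hole in the middle of its top, its collar on the top face.
Not all that is in view belongs to the job. There is more than one size of the red_pin; the one meant has the size given above.

How it is judged (in metres and radians):
On the way:
1. the red pin has been pulled clear out of the parking block (z of red_pin in the frame of parking_block above 0.1 m), for 0.1 s.
At the end, for the whole second after the job is handed in: The red pin stands upright (within 10 degrees) in the blue stop's hole, at rest, its collar down on the stop (less than 4 mm gap, centred within 6 mm), and the black pin is still home in the yellow stop (moved less than 10 mm) (horizontal distance between red_pin and blue_stop_hole below 0.006 m and z of red_pin in the frame of blue_stop_hole below 0.004 m and angle between red_pin's own z axis and vertical below 0.17 rad and linear speed of red_pin below 0.02 m/s and horizontal distance between black_pin and red_pin above 0.1 m and distance of black_pin from where it was at the start of the episode below 0.01 m); the robot touches nothing.
It fails at once if the black pin is pulled out of the yellow stop (distance of black_pin from where it was at the start of the episode above 0.015 m).
It also fails if it takes over 42 s, if anything falls off the work surface, if the arm or the gripper's body presses on something with over 40 N, if the wrist force passes 120 N, or if a joint passes its speed limit or range.

ROBOT

A 7-joint arm with a two-finger parallel gripper is mounted at the origin on a cart in front of the work surface, level with it; the furniture and walls round the work are solid. World frame = base frame: x ahead of the robot, y to its left, z up, the work surface at z = 0. Lengths are in mm, angles in rad, forces in N, time in s.
With the tool pointing down it reaches from about 400 to 875 mm from the base axis. Payload 4.4 kg.
Tool frame: the origin (TCP) lies midway between the tips of the shut fingers; the grasp point (between the pads) lies 19 mm behind it; z points along the fingers, y is the line along which they close (so a half turn about z gives the same grasp; the last joint's range is limited). The gripper opens to 85 mm and grips with 20 to 120 N. Pads are 22 mm wide; open, the fingers measure 114 mm over their backs; the gripper's body (76 mm by 85 mm) begins 54 mm behind the grasp point. The pads swing forward as they close: fully open they stand 13 mm farther back than shut.
Start: joints at [1.196, 0.628, 0.038, 1.517, -0.027, 0.996, -0.02], TCP at [197.573, -619.26, 231.313] pointing down, gripper open.
Joint ranges: [-3.06, 3.06], [-0.37, 2.12], [-1.25, 1.32], [0.18, 2.47], [-1.1, 4.24], [0.23, 1.98], [-2.94, 2.94]. Speed limits (rad/s): [2.57, 2.57, 3.14, 3.14, 3.14, 3.14, 3.14].

INTERFACE

Orientations are given as [roll, pitch, yaw] about the fixed x, y, z axes, in that order (R = Rz(yaw) Ry(pitch) Rx(roll)).
In Python, from cell import read_state, get_image, finish_job gives the robot as it stands.
- The arm moves only by the tool send_rows, never from a script. Its argument "series" is a list of rows, each an object of numbers: "ax", "ay", "az": the turn, a rotation vector about the tool's x, y, z in rad; "dx", "dy", "dz": the shift along the tool's x, y, z in cm; "hand": the closure, from 0 (fully open) to 1 (shut). In form: [{"ax": .., "ay": .., "az": .., "dx": .., "dy": .., "dz": .., "hand": ..}, ...]. A call has 1 to 10 rows; each row is the pose to reach, as a shift and turn from the pose commanded when the call began, along the tool's axes at that moment; what a row does not reach only later rows make up. A row lasts 1/10 s, in which the tool goes at most 50 mm and 8.59 degrees, less where a joint would pass 70% of its speed; a pose out of reach is approached as far as the arm can. A call with a gripper value outside its range is refused whole. The fingers move at their own pace and stop on an object; the grip force is fixed at half the most. Time passes only in rows, so rows that repeat a pose let the fingers close. It gives the time, the measured TCP pose, the force, the opening and the grip force at its end, in the units of the state.
- read_state(): the state, without advancing time (a new reading comes with each control period).
- get_image(name): name is "side" or "top"; returns a dict with "pixels" (420x560x3 uint8, red, green, blue), "mtx" (3x3 intrinsics, pixels), "R" (3x3) and "t" (3): a world point X has camera coordinates R X + t. Camera axes: x right, y down, z forward; pixel columns grow to the right and rows downward; lengths in mm; the calibration is good to about 2 mm. A picture is of the moment at which its call begins. There is no depth.
- finish_job(): hands the job in; it is judged then, once.
The state is a dict: "clock": time; "qpos": joint angles; "qd": joint speeds; "tau": joint torques, N m; "eef_pos": TCP position; "tool_rot": TCP orientation; "force": force on the tool from outside, world axes, zero at the start; "torque": the same for the moment, N m; "width": finger opening in mm; "gripper_force": force on a finger pad.
Only numpy, scipy, OpenCV 4.12 (cv2) and the standard library are available. Lean on these libraries where they do the work, as an engineer would, in place of code of your own. Each camera call takes 0.05 s, during which the arm holds its last target. There are 200 camera calls.

## Working session

There is one attempt and no reset: what is moved stays moved. The work goes in short steps, Python scripts to look and compute and a tool call to move; the robot and the scene stay as the last step left them, time stands still between calls to the robot, and variables do not carry over. Pictures are saved under pics/ and viewed, at most 10 in all, crops included, and the job is handed in when it is done.

Besides the shell and the picture viewer there is one more tool, called after "Call:" as name(argument=value, ...), one argument or row to a line, values as JSON. send_rows: Moves the arm, as the interface text tells. Its arguments: {"type":"object","properties":{"series":{"type":"array","items":{"type":"object","properties":{"ax":{"type":"number"},"ay":{"type":"number"},"az":{"type":"number"},"dx":{"type":"number"},"dy":{"type":"number"},"dz":{"type":"number"},"hand":{"type":"number"}}}}},"required":["series"]}

```bash
mkdir -p pics; python3 - <<'E'
from cell import *
import cv2,numpy as np,pickle
s=read_state();print({k:np.round(v,3).tolist() for k,v in s.items()})
d={}
for n in("side","top"):
    i=get_image(n);d[n]=i;cv2.imwrite(f"pics/{n}0.png",cv2.resize(i["pixels"][:,:,::-1],(800,600),interpolation=cv2.INTER_CUBIC))
    print(n,np.round(i["mtx"],1).tolist(),np.round(i["R"],3).tolist(),np.round(i["t"],1).tolist())
pickle.dump(d,open("d0.pkl","wb"))
E
```

```text
{'clock': 0.0, 'qpos': [1.196, 0.629, 0.038, 1.518, -0.027, 0.996, -0.02], 'qd': [-0.002, -0.001, -0.001, -0.0, 0.0, 0.001, 0.001], 'tau': [0.001, -56.342, 1.226, -19.345, 0.011, 0.011, -0.0], 'eef_pos': [197.387, -618.645, 230.393], 'tool_rot': [-3.14, 0.0, 0.309], 'force': [-0.041, 0.305, -0.39], 'torque': [0.036, 0.01, 0.017], 'gripper_force': 0.0, 'width': 85.962}
side [[399.4, 0.0, 287.0], [0.0, 399.4, 210.5], [0.0, 0.0, 1.0]] [[-0.998, -0.055, 0.017], [-0.048, 0.622, -0.781], [0.032, -0.781, -0.624]] [505.7, 158.6, 754.5]
top [[391.7, 0.0, 277.5], [0.0, 391.7, 210.7], [0.0, 0.0, 1.0]] [[-0.018, -0.999, -0.032], [-0.98, 0.024, -0.197], [0.198, 0.028, -0.98]] [-111.9, 498.5, 820.6]
```

View pics/side0.png

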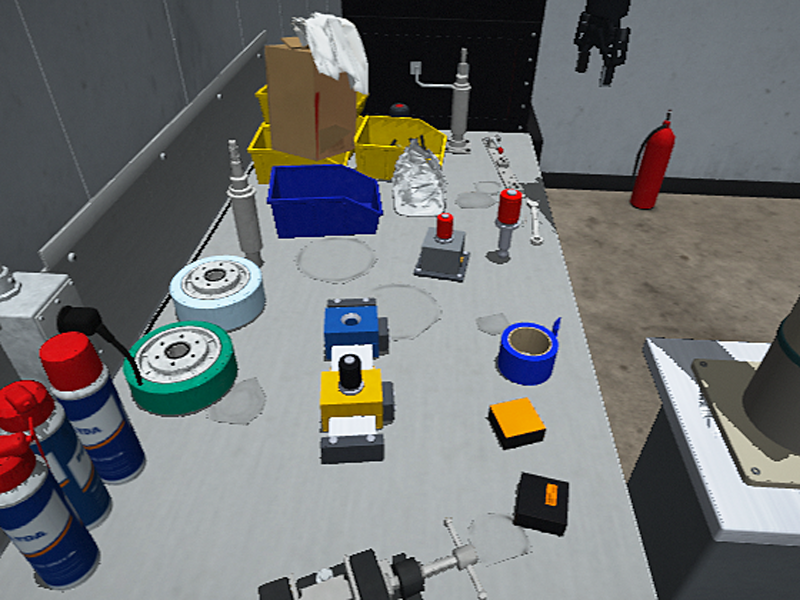

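View pics/top0.png

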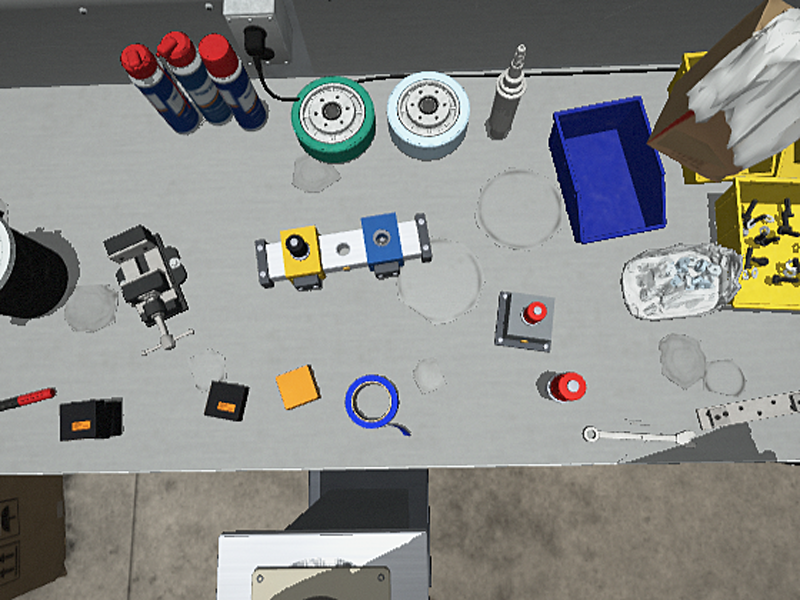

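Two candidates have red knobs. One is in the grey block (side 445,228; top 536,312). The other is larger and stands free on the bench (side 510,205; top 570,386). The one in the block fits the description. I'll confirm it in an enlarged crop, together with the blue stop.

```bash
cat > h.py <<'E'
import numpy as np,cv2,pickle
d=pickle.load(open("d0.pkl","rb"))
def proj(n,X,d=d):
    i=d[n];p=i["mtx"]@(i["R"]@np.array(X,float)+i["t"]);return p[:2]/p[2]
def atz(n,uv,z,d=d):
    i=d[n];r=i["R"].T@np.linalg.inv(i["mtx"])@[*uv,1];c=-i["R"].T@i["t"];return c+r*(z-c[2])/r[2]
def crop(n,cu,cv,w,h,k,d=d):
    return cv2.resize(d[n]["pixels"][cv:cv+h,cu:cu+w,::-1],None,fx=k,fy=k,interpolation=cv2.INTER_CUBIC)
E
python3 - <<'E'
from h import *
a=np.hstack([crop("side",280,125,100,75,4),crop("top",340,195,100,75,4)])
b=np.hstack([crop("side",210,195,100,75,4),crop("top",220,135,100,75,4)])
cv2.imwrite("pics/c.png",np.vstack([a,b]))
E
```

```text
(no output)
```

View pics/c.png

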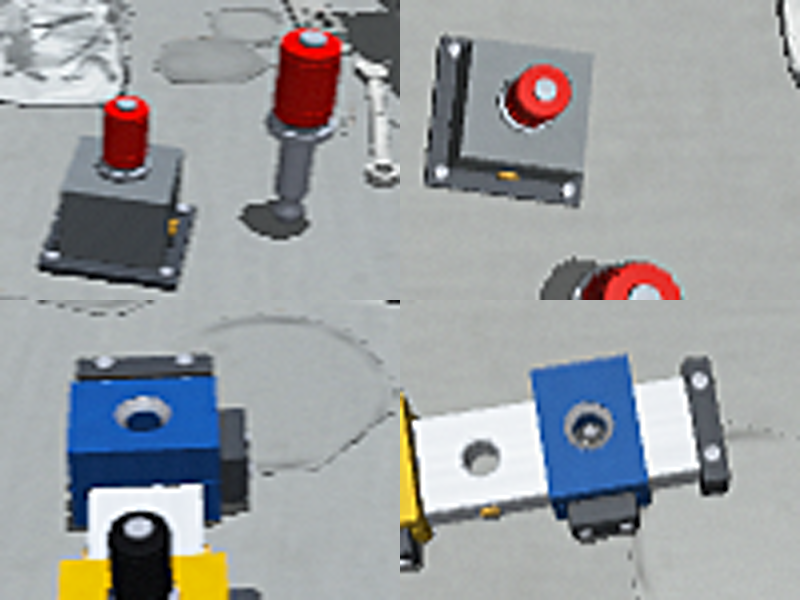

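The crop confirms it. The pin in the block (collar on the block top, slimmer knob) is the one meant, and the free-standing pin is oversized. The knob top is at crop (126,103) side and (145,90) top. The hole mouth is at (142,116) side and (190,126) top.

```bash
python3 - <<'E'
from h import *
from scipy.optimize import least_squares
def tri(us,ut):
    f=lambda X:np.r_[proj("side",X)-us,proj("top",X)-ut]
    r=least_squares(f,[500,-200,60]);return r.x.round(1),r.fun.round(2)
P=lambda o,p:np.array(o)+np.array(p)/4-.375
kS,kT=P((280,125),(126,103)),P((340,195),(145,90))
hS,hT=P((210,195),(142,116)),P((220,135),(190,126))
print("knob",tri(kS,kT),atz("side",kS,99),atz("top",kT,99))
print("hole",tri(hS,hT),atz("side",hS,55),atz("top",hT,55))
bS,bT=P((280,125),(313,38)),P((340,195),(244,296-0))
print("big",tri(bS,bT))
blk=np.array([P((210,195),(138,525-300)),[290*0.7,190]])
print("black",tri(P((210,195),(138,225)),(294*.7,241*.7)))
c=[atz("top",P((340,195),p),55) for p in((72,40),(193,53),(183,172),(60,157))]
print("block corners",np.round(c,1).tolist(),np.mean(c,0))
c=[atz("top",P((220,135),p),55) for p in((130,68),(228,55),(249,190),(149,205))]
print("stop",np.round(c,1).tolist(),np.mean(c,0))
from cell import read_state;print(read_state()["eef_pos"])
E
```

```text
knob (array([ 467.5, -326.1,   99.8]), array([ 0.21,  0.07,  0.02, -0.19])) [ 468.00105973 -327.86924701   99.        ] [ 467.28819954 -326.25866563   99.        ]
hole (array([ 598.9, -100.9,   51.4]), array([ 0.09,  0.03,  0.01, -0.11])) [598.39670788 -96.76344515  55.        ] [ 597.52464501 -101.04312818   55.        ]
big (array([ 358.8, -359.1,  131.7]), array([-0.68, -0.17, -0.1 ,  0.55]))
black (array([580.8,  27.9, 100.4]), array([ 0.,  0.,  0., -0.]))
block corners [[503.9, -298.3, 55.0], [495.0, -363.5, 55.0], [429.9, -353.4, 55.0], [439.5, -288.2, 55.0]] [ 467.09911087 -325.84162717   55.        ]
stop [[632.9, -67.4, 55.0], [639.0, -123.2, 55.0], [559.3, -133.5, 55.0], [552.2, -77.6, 55.0]] [ 595.85135364 -100.40286455   55.        ]
[ 197.33802865 -618.71154742  230.46550889]
```

Call:
send_rows(
  series=[
    {"dx": 17.3,"dy": -9.9,"dz": 2,"hand": 0},
    {"dx": 34.6,"dy": -19.7,"dz": 6,"hand": 0},
    {"dx": 34.6,"dy": -19.7,"dz": 6,"hand": 0},
    {"dx": 34.6,"dy": -19.7,"dz": 6,"hand": 0},
    {"dx": 34.6,"dy": -19.7,"dz": 6,"hand": 0},
    {"dx": 34.6,"dy": -19.7,"dz": 6,"hand": 0.2},
    {"dx": 34.6,"dy": -19.7,"dz": 6,"hand": 0.2},
    {"dx": 34.6,"dy": -19.7,"dz": 6,"hand": 0.2},
    {"dx": 34.6,"dy": -19.7,"dz": 6,"hand": 0.2},
    {"dx": 34.6,"dy": -19.7,"dz": 6,"hand": 0.2},
  ],
)

```text
invalid input at $.series[0]: expected keys ax, ay, az, dx, dy, dz, hand
```

Call:
send_rows(
  series=[
    {"hand": 0.2},
    {"hand": 0.2},
    {"hand": 0.2},
    {"hand": 0.2},
  ],
)

```text
invalid input at $.series[0]: expected keys ax, ay, az, dx, dy, dz, hand
```

Call:
send_rows(
  series=[
    {"ax": 0,"ay": 0,"az": 0,"dx": 34.6,"dy": -19.7,"dz": 6,"hand": 0},
    {"ax": 0,"ay": 0,"az": 0,"dx": 34.6,"dy": -19.7,"dz": 6,"hand": 0},
    {"ax": 0,"ay": 0,"az": 0,"dx": 34.6,"dy": -19.7,"dz": 6,"hand": 0},
    {"ax": 0,"ay": 0,"az": 0,"dx": 34.6,"dy": -19.7,"dz": 6,"hand": 0},
    {"ax": 0,"ay": 0,"az": 0,"dx": 34.6,"dy": -19.7,"dz": 6,"hand": 0.2},
    {"ax": 0,"ay": 0,"az": 0,"dx": 34.6,"dy": -19.7,"dz": 6,"hand": 0.2},
    {"ax": 0,"ay": 0,"az": 0,"dx": 34.6,"dy": -19.7,"dz": 6,"hand": 0.2},
    {"ax": 0,"ay": 0,"az": 0,"dx": 34.6,"dy": -19.7,"dz": 6,"hand": 0.2},
    {"ax": 0,"ay": 0,"az": 0,"dx": 34.6,"dy": -19.7,"dz": 6,"hand": 0.2},
    {"ax": 0,"ay": 0,"az": 0,"dx": 34.6,"dy": -19.7,"dz": 6,"hand": 0.2},
  ],
)

```text
clock: 1.1
eef_pos: [468.3, -324.4, 170.7]
tool_rot: [-3.14, 0.0, 0.313]
force: [-1.0, -0.3, -0.3]
width: 68.3
gripper_force: 0.0
```

Call:
send_rows(
  series=[
    {"ax": 0,"ay": 0,"az": 0,"dx": 0,"dy": 0,"dz": 0,"hand": 0.2},
    {"ax": 0,"ay": 0,"az": 0,"dx": 0,"dy": 0,"dz": 0,"hand": 0.2},
  ],
)

```text
clock: 1.3
eef_pos: [466.0, -328.2, 171.4]
tool_rot: [3.141, 0.001, 0.306]
force: [-0.1, -0.7, -0.5]
width: 68.2
gripper_force: 0.0
```

Call:
send_rows(
  series=[
    {"ax": 0,"ay": 0,"az": 0,"dx": 0,"dy": 0,"dz": 5,"hand": 0.2},
    {"ax": 0,"ay": 0,"az": 0,"dx": 0,"dy": 0,"dz": 5,"hand": 0.2},
    {"ax": 0,"ay": 0,"az": 0,"dx": 0,"dy": 0,"dz": 5,"hand": 0.2},
    {"ax": 0,"ay": 0,"az": 0,"dx": 0,"dy": 0,"dz": 5,"hand": 0.2},
    {"ax": 0,"ay": 0,"az": 0,"dx": 0,"dy": 0,"dz": 5,"hand": 0.2},
    {"ax": 0,"ay": 0,"az": 0,"dx": 0,"dy": 0,"dz": 5,"hand": 0.2},
  ],
)

```text
clock: 1.9
eef_pos: [468.0, -327.0, 122.9]
tool_rot: [3.139, -0.002, 0.309]
force: [-0.3, 0.2, 1.0]
width: 68.6
gripper_force: 0.0
```

```bash
python3 - <<'E'
from cell import *
import h,numpy as np,cv2
s=read_state();print(s["eef_pos"],s["tool_rot"])
D={n:get_image(n) for n in("side","top")}
cv2.imwrite("pics/g.png",np.hstack([h.crop("side",260,70,100,140,4,D),h.crop("top",320,150,100,140,4,D)]))
E
```

```text
[ 468.04554249 -327.02037691  122.92805056] [ 3.13948120e+00 -1.77854692e-03  3.08579887e-01]
```

View pics/g.png

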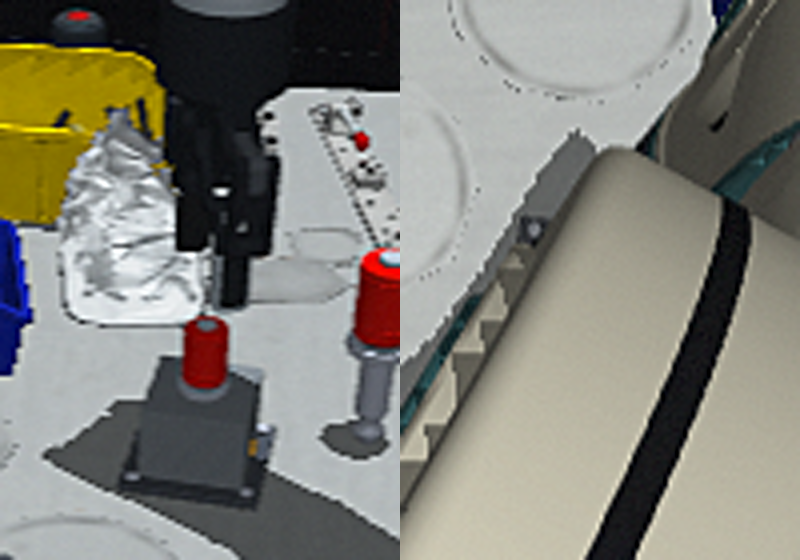

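```bash
python3 - <<'E'
from h import *
t=np.array([468,-327,0]);y=np.array([np.sin(.309),-np.cos(.309),0])
c=lambda X:((proj("side",X)-[260,70])*4+1.5).round(0)
print(c(t+[0,0,125]),c(t+34*y+[0,0,132]),c(t-34*y+[0,0,132]),c(t+[0,0,99]))
E
```

```text
[208. 285.] [192. 248.] [227. 303.] [206. 324.]
```

The side view shows the open fingers straddling the knob (crop 206,325), and they match the projected tool pose. I'll go down and grip.

Call:
send_rows(
  series=[
    {"ax": 0,"ay": 0,"az": 0,"dx": 0,"dy": -0.1,"dz": 2,"hand": 0.2},
    {"ax": 0,"ay": 0,"az": 0,"dx": 0,"dy": -0.1,"dz": 4,"hand": 0.2},
    {"ax": 0,"ay": 0,"az": 0,"dx": 0,"dy": -0.1,"dz": 5.2,"hand": 0.2},
    {"ax": 0,"ay": 0,"az": 0,"dx": 0,"dy": -0.1,"dz": 5.9,"hand": 0.2},
    {"ax": 0,"ay": 0,"az": 0,"dx": 0,"dy": -0.1,"dz": 5.9,"hand": 0.2},
    {"ax": 0,"ay": 0,"az": 0,"dx": 0,"dy": -0.1,"dz": 5.9,"hand": 0.2},
  ],
)

```text
clock: 2.6
eef_pos: [467.4, -325.7, 62.7]
tool_rot: [3.141, -0.0, 0.309]
force: [-0.2, 0.4, 0.7]
width: 68.4
gripper_force: 0.0
```

Call:
send_rows(
  series=[
    {"ax": 0,"ay": 0,"az": 0,"dx": 0,"dy": 0,"dz": 0,"hand": 0.5},
    {"ax": 0,"ay": 0,"az": 0,"dx": 0,"dy": 0,"dz": 0,"hand": 0.6},
    {"ax": 0,"ay": 0,"az": 0,"dx": 0,"dy": 0,"dz": 0,"hand": 0.7},
    {"ax": 0,"ay": 0,"az": 0,"dx": 0,"dy": 0,"dz": 0,"hand": 1},
    {"ax": 0,"ay": 0,"az": 0,"dx": 0,"dy": 0,"dz": 0,"hand": 1},
    {"ax": 0,"ay": 0,"az": 0,"dx": 0,"dy": 0,"dz": 0,"hand": 1},
    {"ax": 0,"ay": 0,"az": 0,"dx": 0,"dy": 0,"dz": 0,"hand": 1},
    {"ax": 0,"ay": 0,"az": 0,"dx": 0,"dy": 0,"dz": 0,"hand": 1},
  ],
)

```text
clock: 3.4
eef_pos: [467.4, -325.7, 63.0]
tool_rot: [3.141, -0.001, 0.309]
force: [-0.4, 0.5, 4.7]
width: 26.6
gripper_force: 58.7
```

Call:
send_rows(
  series=[
    {"ax": 0,"ay": 0,"az": 0,"dx": 0,"dy": 0,"dz": -0.5,"hand": 1},
    {"ax": 0,"ay": 0,"az": 0,"dx": 0,"dy": 0,"dz": -1,"hand": 1},
    {"ax": 0,"ay": 0,"az": 0,"dx": 0,"dy": 0,"dz": -1.5,"hand": 1},
    {"ax": 0,"ay": 0,"az": 0,"dx": 0,"dy": 0,"dz": -2,"hand": 1},
    {"ax": 0,"ay": 0,"az": 0,"dx": 0,"dy": 0,"dz": -2.5,"hand": 1},
    {"ax": 0,"ay": 0,"az": 0,"dx": 0,"dy": 0,"dz": -3.5,"hand": 1},
    {"ax": 0,"ay": 0,"az": 0,"dx": 0,"dy": 0,"dz": -5,"hand": 1},
    {"ax": 0,"ay": 0,"az": 0,"dx": 0,"dy": 0,"dz": -7,"hand": 1},
    {"ax": 0,"ay": 0,"az": 0,"dx": 0,"dy": 0,"dz": -9,"hand": 1},
    {"ax": 0,"ay": 0,"az": 0,"dx": 0,"dy": 0,"dz": -11,"hand": 1},
  ],
)

```text
clock: 4.4
eef_pos: [466.9, -325.4, 173.8]
tool_rot: [3.141, -0.0, 0.309]
force: [0.9, -0.7, -0.9]
width: 26.9
gripper_force: 61.2
```

Call:
send_rows(
  series=[
    {"ax": 0,"ay": 0,"az": 0,"dx": 0,"dy": 0,"dz": 0,"hand": 1},
    {"ax": 0,"ay": 0,"az": 0,"dx": 0,"dy": 0,"dz": 0,"hand": 1},
    {"ax": 0,"ay": 0,"az": 0,"dx": 0,"dy": 0,"dz": 0,"hand": 1},
  ],
)

```text
clock: 4.7
eef_pos: [466.4, -325.0, 171.7]
tool_rot: [-3.14, 0.001, 0.309]
force: [0.0, 0.8, -0.2]
width: 26.6
gripper_force: 61.3
```

```bash
python3 - <<'E'
from cell import *
import h,numpy as np,cv2
s=read_state();print(s["eef_pos"],s["tool_rot"])
D={n:get_image(n) for n in("side",)}
cv2.imwrite("pics/l.png",h.crop("side",260,50,130,140,4,D))
E
```

```text
[ 466.43084522 -325.01548099  171.67058727] [-3.14034539e+00  9.40481289e-04  3.08833726e-01]
```

View pics/l.png

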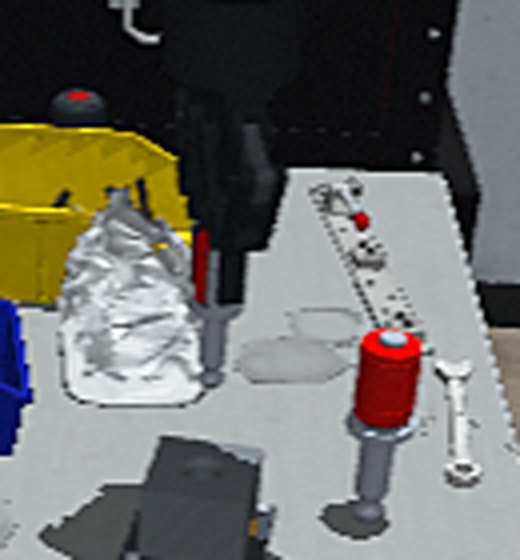

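The pin is out and hangs straight below the fingers, with its tip at crop (212,382). The block hole is empty at (207,465). Next I'll carry it over the blue stop.

Call:
send_rows(
  series=[
    {"ax": 0,"ay": 0,"az": 0,"dx": 3,"dy": -2.7,"dz": 0,"hand": 1},
    {"ax": 0,"ay": 0,"az": 0,"dx": 6,"dy": -5.4,"dz": 0,"hand": 1},
    {"ax": 0,"ay": 0,"az": 0,"dx": 9,"dy": -8.1,"dz": 0,"hand": 1},
    {"ax": 0,"ay": 0,"az": 0,"dx": 12,"dy": -10.8,"dz": 0,"hand": 1},
    {"ax": 0,"ay": 0,"az": 0,"dx": 15,"dy": -13.5,"dz": 0,"hand": 1},
    {"ax": 0,"ay": 0,"az": 0,"dx": 17.5,"dy": -15.7,"dz": 0,"hand": 1},
    {"ax": 0,"ay": 0,"az": 0,"dx": 19.3,"dy": -17.4,"dz": 0,"hand": 1},
    {"ax": 0,"ay": 0,"az": 0,"dx": 19.3,"dy": -17.4,"dz": 0,"hand": 1},
    {"ax": 0,"ay": 0,"az": 0,"dx": 19.3,"dy": -17.4,"dz": 0,"hand": 1},
    {"ax": 0,"ay": 0,"az": 0,"dx": 19.3,"dy": -17.4,"dz": 0,"hand": 1},
  ],
)

```text
clock: 5.75
eef_pos: [597.0, -102.6, 171.7]
tool_rot: [3.141, 0.002, 0.307]
force: [-0.1, 0.2, -0.8]
width: 26.4
gripper_force: 61.3
```

Call:
send_rows(
  series=[
    {"ax": 0,"ay": 0,"az": 0,"dx": 0,"dy": 0,"dz": 0,"hand": 1},
    {"ax": 0,"ay": 0,"az": 0,"dx": 0,"dy": 0,"dz": 0,"hand": 1},
    {"ax": 0,"ay": 0,"az": 0,"dx": 0,"dy": 0,"dz": 0,"hand": 1},
  ],
)

```text
clock: 6.05
eef_pos: [597.8, -101.8, 172.4]
tool_rot: [3.141, -0.0, 0.308]
force: [-0.5, -0.3, -1.3]
width: 26.4
gripper_force: 61.3
```

```bash
python3 - <<'E'
from cell import *
import h,numpy as np,cv2
print("lift tip pred",(h.proj("side",[466.4,-325,112.7])-[260,50])*4+1.5)
s=read_state();p=s["eef_pos"];print(p,s["tool_rot"])
D={n:get_image(n) for n in("side","top")}
print("tip",(h.proj("side",[p[0],p[1],p[2]-59])-[200,120])*4+1.5,"hole",(h.proj("side",[597.7,-100.7,55])-[200,120])*4+1.5)
cv2.imwrite("pics/o.png",np.hstack([h.crop("side",200,120,100,140,4,D),h.crop("top",220,80,100,140,4,D)]))
E
```

```text
lift tip pred [209.91279718 385.43807092]
[ 597.81919076 -101.7910371   172.3856435 ] [ 3.14144776e+00 -6.42637557e-06  3.07564519e-01]
tip [178.86613857 318.69506057] hole [184.40655538 411.08751972]
```

View pics/o.png

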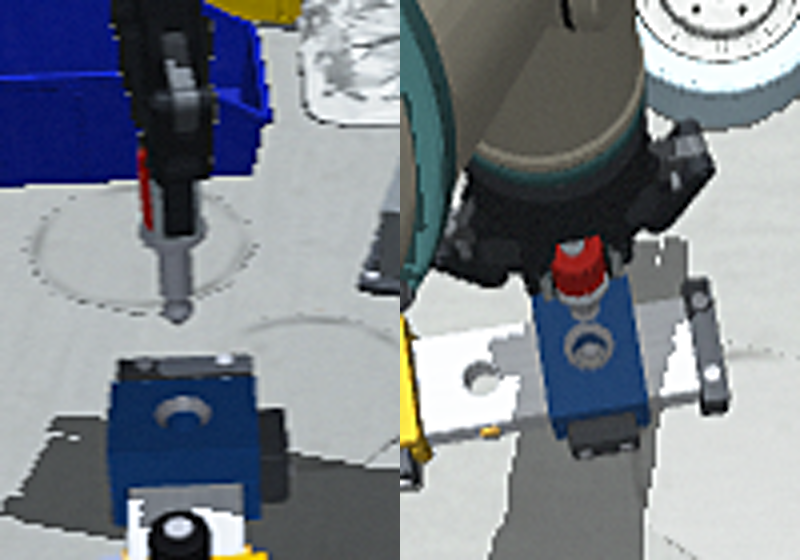

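Both views show the pin hanging over the blue stop, with its tip at side crop (178,315) and the hole at (183,413). Both fit the predictions. I'll trim about 1 mm and start the insertion.

Call:
send_rows(
  series=[
    {"ax": 0,"ay": 0,"az": 0,"dx": 0,"dy": -0.1,"dz": 1.5,"hand": 1},
    {"ax": 0,"ay": 0,"az": 0,"dx": 0,"dy": -0.1,"dz": 3,"hand": 1},
    {"ax": 0,"ay": 0,"az": 0,"dx": 0,"dy": -0.1,"dz": 4.5,"hand": 1},
    {"ax": 0,"ay": 0,"az": 0,"dx": 0,"dy": -0.1,"dz": 5.2,"hand": 1},
    {"ax": 0,"ay": 0,"az": 0,"dx": 0,"dy": -0.1,"dz": 5.7,"hand": 1},
    {"ax": 0,"ay": 0,"az": 0,"dx": 0,"dy": -0.1,"dz": 6.2,"hand": 1},
    {"ax": 0,"ay": 0,"az": 0,"dx": 0,"dy": -0.1,"dz": 6.7,"hand": 1},
    {"ax": 0,"ay": 0,"az": 0,"dx": 0,"dy": -0.1,"dz": 6.9,"hand": 1},
    {"ax": 0,"ay": 0,"az": 0,"dx": 0,"dy": -0.1,"dz": 6.9,"hand": 1},
  ],
)

```text
clock: 7.05
eef_pos: [597.7, -100.1, 103.2]
tool_rot: [-3.142, 0.0, 0.309]
force: [-0.6, 0.8, -0.5]
width: 26.6
gripper_force: 61.3
```

Free so far: the tip is past the cone with no force. Next I'll go to about 12 mm short of home.

Call:
send_rows(
  series=[
    {"ax": 0,"ay": 0,"az": 0,"dx": 0,"dy": 0,"dz": 0.6,"hand": 1},
    {"ax": 0,"ay": 0,"az": 0,"dx": 0,"dy": 0,"dz": 1.2,"hand": 1},
    {"ax": 0,"ay": 0,"az": 0,"dx": 0,"dy": 0,"dz": 1.8,"hand": 1},
    {"ax": 0,"ay": 0,"az": 0,"dx": 0,"dy": 0,"dz": 2.4,"hand": 1},
    {"ax": 0,"ay": 0,"az": 0,"dx": 0,"dy": 0,"dz": 2.6,"hand": 1},
    {"ax": 0,"ay": 0,"az": 0,"dx": 0,"dy": 0,"dz": 2.6,"hand": 1},
  ],
)

```text
clock: 7.65
eef_pos: [597.6, -100.1, 76.8]
tool_rot: [-3.141, 0.001, 0.309]
force: [-0.2, 0.3, -0.2]
width: 26.8
gripper_force: 61.3
```

Call:
send_rows(
  series=[
    {"ax": 0,"ay": 0,"az": 0,"dx": 0,"dy": 0,"dz": 0.4,"hand": 1},
    {"ax": 0,"ay": 0,"az": 0,"dx": 0,"dy": 0,"dz": 0.8,"hand": 1},
    {"ax": 0,"ay": 0,"az": 0,"dx": 0,"dy": 0,"dz": 1.1,"hand": 1},
    {"ax": 0,"ay": 0,"az": 0,"dx": 0,"dy": 0,"dz": 1.4,"hand": 1},
    {"ax": 0,"ay": 0,"az": 0,"dx": 0,"dy": 0,"dz": 1.4,"hand": 1},
    {"ax": 0,"ay": 0,"az": 0,"dx": 0,"dy": 0,"dz": 1.4,"hand": 1},
  ],
)

```text
clock: 8.25
eef_pos: [597.9, -100.8, 63.1]
tool_rot: [3.141, -0.0, 0.308]
force: [0.6, -2.8, -1.5]
width: 26.5
gripper_force: 61.4
```

Call:
send_rows(
  series=[
    {"ax": 0,"ay": 0,"az": 0,"dx": 0,"dy": 0,"dz": 0.1,"hand": 1},
    {"ax": 0,"ay": 0,"az": 0,"dx": 0,"dy": 0,"dz": 0.2,"hand": 1},
    {"ax": 0,"ay": 0,"az": 0,"dx": 0,"dy": 0,"dz": 0.2,"hand": 1},
  ],
)

```text
clock: 8.55
eef_pos: [598.0, -100.8, 63.0]
tool_rot: [3.141, -0.001, 0.308]
force: [-3.0, -2.9, 11.0]
width: 26.5
gripper_force: 62.9
```

Call:
send_rows(
  series=[
    {"ax": 0,"ay": 0,"az": 0,"dx": 0,"dy": 0,"dz": 0.2,"hand": 1},
    {"ax": 0,"ay": 0,"az": 0,"dx": 0,"dy": 0,"dz": 0.3,"hand": 1},
    {"ax": 0,"ay": 0,"az": 0,"dx": 0,"dy": 0,"dz": 0.3,"hand": 1},
  ],
)

```text
clock: 8.85
eef_pos: [598.1, -100.8, 62.8]
tool_rot: [3.141, -0.001, 0.308]
force: [-7.9, -0.1, 32.3]
width: 26.7
gripper_force: 65.2
```

It's seated: 32 N down with no travel. I'll ease off, open and rise.

Call:
send_rows(
  series=[
    {"ax": 0,"ay": 0,"az": 0,"dx": 0,"dy": 0,"dz": -0.4,"hand": 1},
    {"ax": 0,"ay": 0,"az": 0,"dx": 0,"dy": 0,"dz": -0.4,"hand": 0.5},
    {"ax": 0,"ay": 0,"az": 0,"dx": 0,"dy": 0,"dz": -0.4,"hand": 0.3},
    {"ax": 0,"ay": 0,"az": 0,"dx": 0,"dy": 0,"dz": -0.4,"hand": 0.2},
    {"ax": 0,"ay": 0,"az": 0,"dx": 0,"dy": 0,"dz": -0.4,"hand": 0.2},
    {"ax": 0,"ay": 0,"az": 0,"dx": 0,"dy": 0,"dz": -0.4,"hand": 0.2},
    {"ax": 0,"ay": 0,"az": 0,"dx": 0,"dy": 0,"dz": -0.4,"hand": 0.2},
  ],
)

```text
clock: 9.55
eef_pos: [597.7, -100.0, 62.2]
tool_rot: [-3.141, 0.0, 0.309]
force: [-0.3, 0.2, -0.9]
width: 68.2
gripper_force: 0.0
```

Call:
send_rows(
  series=[
    {"ax": 0,"ay": 0,"az": 0,"dx": 0,"dy": 0,"dz": -2,"hand": 0.2},
    {"ax": 0,"ay": 0,"az": 0,"dx": 0,"dy": 0,"dz": -4,"hand": 0.2},
    {"ax": 0,"ay": 0,"az": 0,"dx": 0,"dy": 0,"dz": -7,"hand": 0.2},
    {"ax": 0,"ay": 0,"az": 0,"dx": 0,"dy": 0,"dz": -10,"hand": 0.2},
    {"ax": 0,"ay": 0,"az": 0,"dx": 0,"dy": 0,"dz": -13,"hand": 0.2},
    {"ax": 0,"ay": 0,"az": 0,"dx": 0,"dy": 0,"dz": -13,"hand": 0.2},
    {"ax": 0,"ay": 0,"az": 0,"dx": 0,"dy": 0,"dz": -13,"hand": 0.2},
    {"ax": 0,"ay": 0,"az": 0,"dx": 0,"dy": 0,"dz": -13,"hand": 0.2},
  ],
)

```text
clock: 10.35
eef_pos: [596.8, -99.9, 191.2]
tool_rot: [-3.141, 0.002, 0.309]
force: [-0.2, 0.1, -0.6]
width: 68.4
gripper_force: 0.0
```

```bash
python3 - <<'E'
from cell import *
import h,numpy as np,cv2
D={n:get_image(n) for n in("side","top")}
cv2.imwrite("pics/f.png",np.hstack([h.crop("side",200,150,100,140,4,D),h.crop("top",200,80,100,140,4,D)]))
print((h.proj("side",[597.9,-100.8,99])-[200,150])*4+1.5)
E
```

```text
[179.85492705 223.11245437]
```

View pics/f.png

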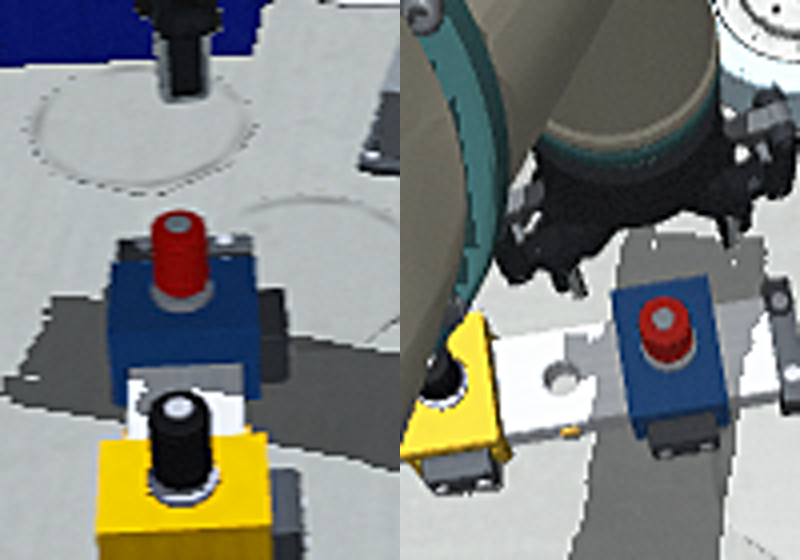

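The pin stands upright with its collar on the blue stop. Its knob top is at side crop (179,222), against a predicted (180,223) for fully home. The black pin is undisturbed at (180,410), and the gripper is clear.

```bash
python3 -c "from cell import *;print(finish_job())"
```

```text
the job is handed in; nothing more can be done
None
```

The red pin is fully home in the blue stop with its collar flat, the black pin is still locked in the yellow stop, and the job is handed in at about 10.5 s; `finish_job()` returned no verdict.

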